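Return the plug gauge to its caddy and hold the caddy up level

ROBOT

A 6-joint arm with a two-finger parallel gripper is mounted at the origin on a cart in front of the work surface, level with it; the furniture and walls round the work are solid. World frame = base frame: x ahead of the robot, y to its left, z up, the work surface at z = 0. Lengths are in m, angles in degrees, forces in N, time in s.
With the tool pointing down it reaches from about 0.225 to 0.875 m from the base axis. Payload 3.4 kg.
Tool frame: the origin (TCP) lies at the very end of the fingers, on their centre line; the grasp point (between the pads) lies 19 mm behind it; x points along the fingers, y is the direction in which the jaws open and shut, and the axes are right-handed (so a half turn about x gives the same grasp; the last joint's range is limited). The gripper opens to 85 mm and grips with 20 to 120 N. Pads are 22 mm wide; open, the fingers measure 114 mm over their backs; the gripper's body (76 mm by 85 mm) begins 54 mm behind the grasp point. The pads swing forward as they close: fully open they stand 13 mm farther back than shut.
Start: joints at [-76.719, 15.808, 86.224, -0, 77.962, -6.933], TCP at [0.199, -0.54, 0.231] pointing down, gripper open.
Joint ranges: [-165.64, 165.64], [-43.16, 119.46], [12.63, 154.43], [-67.54, 247.53], [6.08, 155.33], [-154.97, 154.97]. Speed limits (degrees/s): [147.25, 147.25, 180, 180, 180, 180].

INTERFACE

Orientations are given as [roll, pitch, yaw] about the fixed x, y, z axes, in that order (R = Rz(yaw) Ry(pitch) Rx(roll)).
In Python, from cell import telemetry, eyes, r gives the robot as it stands.
- The arm moves only by the tool servo_tool, never from a script. Its argument "rows" is a list of rows, each an object with "xyz": the shift along the tool's x, y, z in cm, a list of three; "rotation": the turn, a rotation vector about the tool's x, y, z in degrees, a list of three. In form: [{"xyz": [x, y, z], "rotation": [wx, wy, wz]}, ...]. A call has 1 to 20 rows; each row shifts and turns the commanded pose from where the row before left it, along the tool's axes as they then stand; what a row does not reach is not made up. A row lasts 1/8 s, in which the tool goes at most 62.5 mm and 10.7 degrees, less where a joint would pass 70% of its speed; a pose out of reach is approached as far as the arm can. A call with a gripper value outside its range is refused whole. "grip" is the gripper's target within -1 to 1 (fully open at 1, half-way at 0, shut at -1), set as the call begins (left out, the last holds). The fingers move at their own pace and stop on an object; the grip force is fixed at half the most. Time passes only in rows, so rows that do not move let the fingers close. It gives the time, the measured TCP pose, the force and the opening at its end, in the units of the state.
- telemetry.observe(): the state, without advancing time (a new reading comes with each control period).
- eyes.read_camera(name): name is "side" or "top"; returns a dict with "color" (400x640x3 uint8, blue, green, red), "fx", "fy", "cx", "cy" (pixels), "k1" (the pictures are not rectified: a ray, as slopes to the right and down, at radius r is drawn at 1 + k1 r^2 times it, then the intrinsics apply), "T" (4x4, takes a point from camera to world coordinates). Camera axes: x right, y up, looking along -z (the intrinsics and any distortion apply to the point x, -y, -z); pixel columns grow to the right and rows downward; lengths in m; the calibration is good to about 2 mm. A picture is of the moment at which its call begins. There is no depth.
- r.job_done(): hands the job in, once; it reports no verdict.
The state is a dict: "t": time; "joints": joint angles; "dq": joint speeds; "tau": joint torques, N m; "tcp_pos": TCP position; "tool_rot": TCP orientation; "wrist_force": force on the tool from outside, world axes, zero at the start; "moment": the same for the moment, N m; "gripper_width": finger opening in m.
Only numpy, scipy, OpenCV 4.12 (cv2) and the standard library are available. Lean on these libraries where they do the work, as an engineer would, in place of code of your own. Each camera call takes 0.05 s, during which the arm holds its last target.

TASK

Pick up the slim plug gauge that stands on the table and slide it all the way down into the empty sleeve of the gauge caddy; then take the caddy by its bar handle, lift it about 12 cm straight up off the table and hold it there level and still, with both gauges in their sleeves. Finish while still holding it: do not put it down or let go. Never let the caddy tip, and leave the other things on the table where they are.

Things in the scene. Friction and masses are not known exactly. Their poses are not given: they have to be found in the camera images.
- slim_gauge_grip (a point): the slim plug gauge, loose, about 120 g, standing upright on its plug end on the table: a round steel plug 22 mm in diameter and 45 mm tall with a chamfered foot, a short thin neck, and above it a dark round grip 16 mm in diameter from 51 to 95 mm above the foot (95 mm tall in all). This point is on its axis in the grip, 72 mm above the foot; z runs up along the axis
- slim_gauge_foot (a point): centre of the slim gauge's flat foot (its lowest point), on its axis, 72 mm below slim_gauge_grip; z along the axis, up through the grip
- caddy: the gauge caddy, loose, about 330 g empty: an aluminium base plate 200 mm long (its x) by 64 mm wide (its y), standing on four small rubber feet, with an upright round grey sleeve near each end and a bar handle in the middle. Origin: centre of the underside of the feet (on the table at the start); its x axis runs along the plate towards the wider, filled sleeve (roughly away from the robot), z up
- free_sleeve_mouth (a point): centre of the open top of the empty sleeve, 65 mm from the caddy's middle along its -x and 52 mm above the underside of its feet; round bore 24 mm in diameter, 40 mm deep, outside diameter 36 mm
- free_sleeve_floor (a point): centre of the floor of the empty sleeve's bore, 40 mm below its mouth; the foot of the slim gauge rests here when it is fully home (the grip then stands clear above the sleeve); z up with the caddy
- caddy_handle: the caddy's black bar handle, fixed to the caddy on two posts: 60 mm long (along its x = the caddy's x), 16 mm thick (its y), 20 mm high; origin at the centre of the bar, above the middle of the plate, 106 mm above the underside of the feet
- wide_gauge_foot (a point): centre of the foot of the wide plug gauge (28 mm plug, otherwise like the slim one, about 160 g), which already sits loose in the other, wider sleeve of the caddy
- wide_sleeve_floor (a point): centre of the floor of the wider sleeve's bore (30 mm bore), 65 mm from the caddy's middle along its +x, where the wide gauge's foot rests
- seal_jar_mid (a point): bystander: clear jar with a black screw lid, 58 mm across, 56 mm tall, standing on the table; this point is its centre
- thread_tape_mid (a point): bystander: flat white roll of tape, 54 mm across, 15 mm tall, lying on the table; this point is its centre
- quick_coupling_mid (a point): bystander: brass hose coupling, 27x51x27 mm, lying on the table; this point is its centre
- filler_column (a point): obstacle: foot of the bottle filler's column (fixed, 46 mm square, 1.2 m tall), at table height; its base plate is 190 mm (world x) by 115 mm. A cross arm 0.45 m up runs from the column along world +y to a filling head over x 0.53 to 0.72, y 0.46 to 0.58, 0.28 m and more above the table. The work lies at smaller y; pass the filler on the robot's side with the arm drawn in
There are look-alikes about, which are no part of the job. What is shaped like the part that bears slim_gauge_grip but blue or green is not meant.

How it is judged:
By the outcome, as a careful person would: the job done as asked, in the order asked, and still so for the second after the job is handed in, while the arm keeps its last pose, push and grip.
It also fails if it takes over 51 s, if anything falls off the work surface, if the arm or the gripper's body presses on something with over 40 N, if the wrist force passes 120 N, or if a joint passes its speed limit or range.

## Working session

There is one attempt and no reset: what is moved stays moved. The work goes in short steps, Python scripts to look and compute and a tool call to move; the robot and the scene stay as the last step left them, time stands still between calls to the robot, and variables do not carry over. Pictures are saved under pics/ and viewed, and the job is handed in when it is done.

Besides the shell and the picture viewer there is one more tool, called after "Emit:" in YAML: its name, and indented under it one key for each argument. servo_tool: Moves the arm, as the interface text tells. Its arguments: {"type":"object","properties":{"rows":{"type":"array"},"grip":{"type":"number"}},"required":["rows"]}

```bash
ls; mkdir -p pics; python3 - <<'E'
from cell import telemetry, eyes, r
import cv2
s=telemetry.observe(); print(s)
for n in("side","top"):
    c=eyes.read_camera(n); cv2.imwrite(f"pics/{n}0.png",c["color"]); print(n,c["fx"],c["fy"],c["cx"],c["cy"],c["k1"],c["T"])
E
```

```text
pics
{'t': 0.0, 'joints': array([-7.67171746e+01,  1.58489538e+01,  8.62956154e+01,  1.77077853e-03,
        7.79591500e+01, -6.93446716e+00]), 'dq': array([ 0.01183581,  0.04056963,  0.05758423,  0.06100035, -0.05650788,
        0.05647045]), 'tau': array([-1.11510613e-03, -4.16771650e+01, -2.45802498e+01, -1.31832603e-04,
        1.11771884e-02, -4.86384948e-06]), 'tcp_pos': array([ 0.19858086, -0.53907747,  0.23042368]), 'tool_rot': array([-97.89068683,  89.89626636, 102.32623472]), 'wrist_force': array([0.22509722, 0.4708476 , 0.54094003]), 'moment': array([-0.01841214,  0.00814672, -0.01782876]), 'gripper_width': 0.0855193928161151}
side 447.28094821044454 447.28094821044454 317.023341128783 189.57273074415855 -0.06987286513604322 [[-0.9075393   0.21958582 -0.35798671  0.25720485]
 [-0.41993692 -0.48471398  0.76727136  0.74793725]
 [-0.00503925  0.84666075  0.53210918  0.59603234]
 [ 0.          0.          0.          1.        ]]
top 520.462586800705 520.462586800705 314.37523699233464 194.98614289324414 -0.10008773822703931 [[ 0.02788597  0.99095606 -0.13125721  0.50855909]
 [-0.999145    0.03164108  0.02661027  0.02740804]
 [ 0.03052272  0.13040293  0.99099114  0.9674831 ]
 [ 0.          0.          0.          1.        ]]
```

View pics/side0.png

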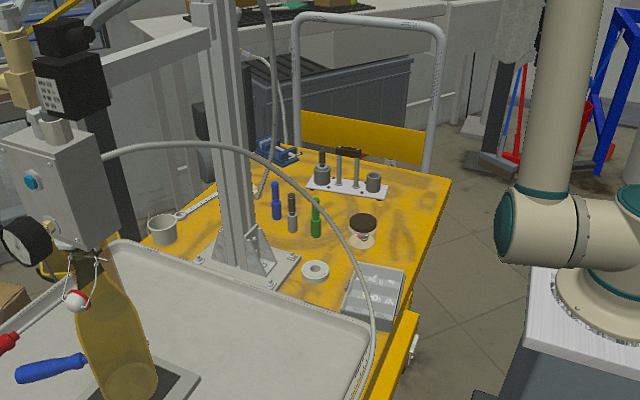

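View pics/top0.png

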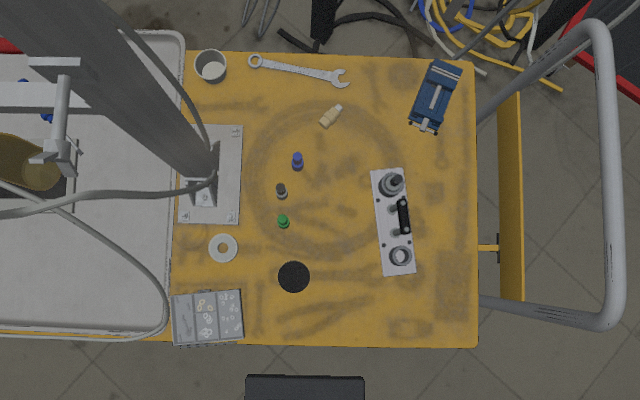

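The two views show three upright gauges: dark/steel at top (281,190) and side (292,213), blue at top (297,161) and side (276,200), and green at top (283,222) and side (315,217). Only the dark/steel one fits the description. The caddy is at top (395,222), with the empty sleeve at (400,257) on the robot's side. I'll confirm in an enlarged crop and measure.

```bash
cat > h.py <<'E'
import numpy as np, cv2
from cell import telemetry, eyes, r
def ray(c,uv):
    x=(uv[0]-c["cx"])/c["fx"]; y=(uv[1]-c["cy"])/c["fy"]
    rd=np.hypot(x,y); ru=rd
    for _ in range(30): ru=rd/(1+c["k1"]*ru*ru)
    s=ru/rd if rd>0 else 1
    d=np.array([x*s,-y*s,-1.]); T=np.array(c["T"])
    return T[:3,3], T[:3,:3]@d
def onz(c,uv,z):
    o,d=ray(c,uv); return o+d*(z-o[2])/d[2]
def proj(c,p):
    T=np.array(c["T"]); q=T[:3,:3].T@(np.array(p)-T[:3,3])
    x=q[0]/-q[2]; y=-q[1]/-q[2]; k=1+c["k1"]*(x*x+y*y)
    return np.array([c["cx"]+c["fx"]*x*k, c["cy"]+c["fy"]*y*k])
def tri(ca,ua,cb,ub):
    o1,d1=ray(ca,ua);o2,d2=ray(cb,ub);d1/=np.linalg.norm(d1);d2/=np.linalg.norm(d2)
    A=np.stack([d1,-d2],1);t=np.linalg.lstsq(A,o2-o1,rcond=None)[0]
    a=o1+t[0]*d1;b=o2+t[1]*d2
    return (a+b)/2,np.linalg.norm(a-b)
def crop(img,x,y,w,h,k,name):
    cv2.imwrite("pics/"+name,cv2.resize(img[y:y+h,x:x+w],None,fx=k,fy=k,interpolation=cv2.INTER_CUBIC))
E
python3 - <<'E'
from h import *
a=cv2.imread("pics/top0.png");b=cv2.imread("pics/side0.png")
crop(a,260,145,75,90,6,"c1.png");crop(a,350,160,80,120,5,"c2.png");crop(b,260,140,135,110,5,"c3.png")
E
```

```text
(no output)
```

View pics/c1.png

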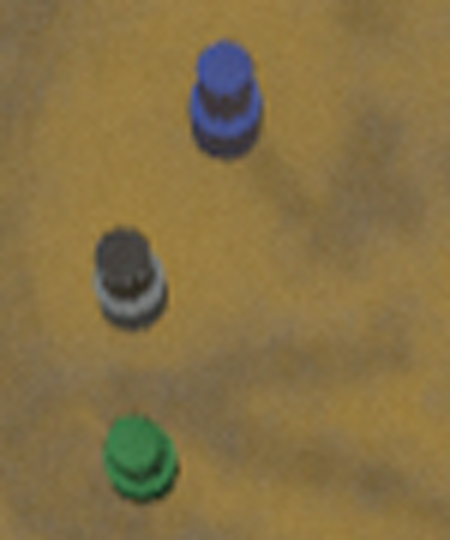

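View pics/c2.png

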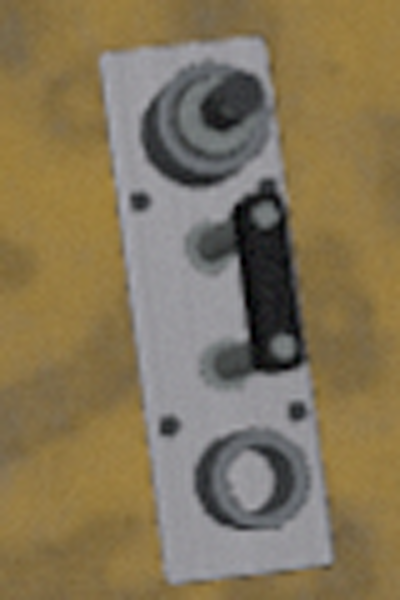

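View pics/c3.png

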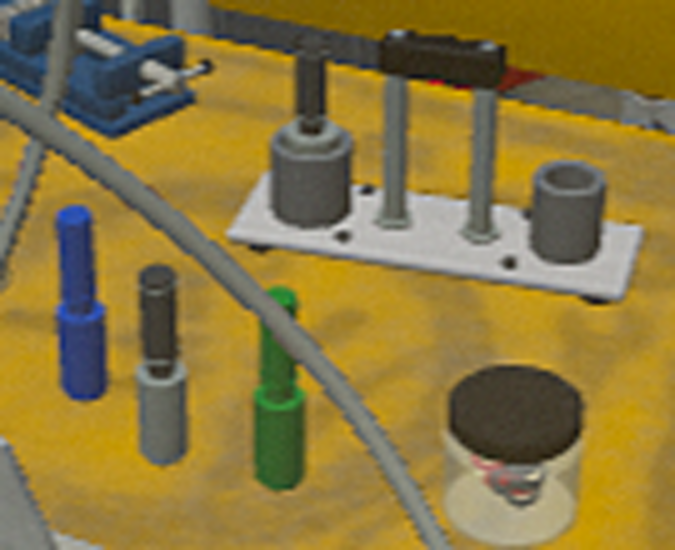

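Confirmed: the dark-grip, steel-plug gauge at top (281,187) is the target. Blue and green are the look-alikes. Next I'll measure it and the caddy.

```bash
python3 - <<'E'
from h import *
ct=eyes.read_camera("top");cs=eyes.read_camera("side")
def f(px,o,k): return np.array([(px[0]+.5)/k-.5+o[0],(px[1]+.5)/k-.5+o[1]])
T=lambda p:f(p,(260,145),6)
C=lambda p:f(p,(350,160),5)
S=lambda p:f(p,(260,140),5)
P=lambda *a:print(*[np.round(x,4) if not isinstance(x,str) else x for x in a])
# slim: grip top
P("slim top onz",onz(ct,T((124,252)),.095),"side",onz(cs,S((157,273)),.095),"tri",*tri(ct,T((124,252)),cs,S((157,273))))
P("blue",onz(ct,T((224,66)),.095),"green",onz(ct,T((134,440)),.095))
P("side foot slim", onz(cs,S((165,452)),0))
# caddy
P("mouth",onz(ct,C((262,479)),.052),onz(cs,S((569,177)),.052))
a=onz(ct,C((265,213)),.116);b=onz(ct,C((284,346)),.116)
P("handle screws",a,b,(a+b)/2,"yaw",np.degrees(np.arctan2(*(a-b)[[1,0]])))
a2=onz(cs,S((393,38)),.116);b2=onz(cs,S((487,47)),.116)
P("handle side",a2,b2,(a2+b2)/2,"yaw",np.degrees(np.arctan2(*(a2-b2)[[1,0]])))
cor=[onz(ct,C(p),.012) for p in((102,55),(268,38),(332,565),(172,585))]
P("plate",*cor,sum(cor)/4,"yaws",*[np.degrees(np.arctan2(*(cor[i]-cor[j])[[1,0]])) for i,j in((0,3),(1,2))],"len",*[np.linalg.norm(cor[i]-cor[j]) for i,j in((0,3),(1,2),(0,1),(2,3))])
P("widetop",onz(ct,C((242,93)),.107))
P("jar",onz(ct,(293,277),.056),"tape",onz(ct,(223,248),.015),"coup",onz(ct,(331,116),.013))
# dark mask top
im=ct["color"];m=(im.max(2)<70).astype(np.uint8)
m[:160]=0;m[280:]=0;m[:,:270]=0;m[:,420:]=0
n,l,st,ce=cv2.connectedComponentsWithStats(m)
for i in range(1,n):
    if st[i][4]>30:P(str(st[i]),ce[i])
for name,p in(("slimproj",0),):pass
E
```

```text
slim top onz [0.6366 0.0621 0.095 ] side [0.6358 0.0641 0.095 ] tri [0.6369 0.0622 0.0936] 0.0001
blue [0.691  0.0357 0.095 ] green [0.5835 0.0574 0.095 ]
side foot slim [0.637  0.0617 0.    ]
mouth [ 0.5273 -0.1548  0.052 ] [ 0.5271 -0.1525  0.052 ]
handle screws [ 0.6139 -0.1424  0.116 ] [ 0.5699 -0.149   0.116 ] [ 0.5919 -0.1457  0.116 ] yaw 8.5904
handle side [ 0.6138 -0.1367  0.116 ] [ 0.5698 -0.1463  0.116 ] [ 0.5918 -0.1415  0.116 ] yaw 12.3163
plate [ 0.6845 -0.1011  0.012 ] [ 0.6932 -0.1639  0.012 ] [ 0.4972 -0.1891  0.012 ] [ 0.4886 -0.1299  0.012 ] [ 0.5909 -0.146   0.012 ] yaws 8.3455 7.3296 len 0.198 0.1976 0.0634 0.0599
widetop [ 0.6556 -0.1361  0.107 ]
jar [0.4847 0.036  0.056 ] tape [0.5321 0.1654 0.015 ] coup [ 0.7869 -0.0255  0.013 ]
[390 175  12  11  97] [395.6804 180.0103]
[379 181  16  16  62] [383.7742 190.9677]
[276 187   9   8  34] [280.4412 190.7353]
[390 196  21  40 360] [402.1556 216.375 ]
[389 248  12  18  44] [392.3182 257.75  ]
[400 249   9  14  44] [405.0227 254.8636]
[278 261  32  19 496] [293.375  271.3286]
```

```bash
cat >> h.py <<'E'
from scipy.spatial.transform import Rotation as Rn
YAW=8.3
def Rgoal(sign=1,yaw=YAW):
    x=np.array([0,0,-1.]);t=np.radians(yaw);y=sign*np.array([-np.sin(t),np.cos(t),0]);return np.stack([x,y,np.cross(x,y)],1)
def state():
    s=telemetry.observe();R=Rn.from_euler("xyz",s["tool_rot"],degrees=True).as_matrix();return s,s["tcp_pos"],R
def need(goal,sign=1,yaw=YAW):
    s,p,R=state();G=Rgoal(sign,yaw)
    rv=np.degrees(Rn.from_matrix(R.T@G).as_rotvec())
    print("t",round(s["t"],2),"p",np.round(p,4),"w",round(s["gripper_width"],4),"F",np.round(s["wrist_force"],1))
    print(" rot",np.round(rv,2)," shift cm after rot",np.round(100*G.T@(np.array(goal)-p),2), "now",np.round(100*R.T@(np.array(goal)-p),2))
E
python3 - <<'E'
from h import *
for sg in(1,-1): need([.6366,.0625,.20],sg)
print(np.round(state()[2],3))
E
```

```text
t 0.2 p [ 0.1986 -0.5393  0.2308] w 0.0854 F [ 0.1 -0.2  1. ]
 rot [-1.6809e+02 -9.0000e-02 -0.0000e+00]  shift cm after rot [ 3.08 53.23 52.03] now [  3.13 -41.33 -61.9 ]
t 0.2 p [ 0.1986 -0.5393  0.2308] w 0.0854 F [ 0.1 -0.2  1. ]
 rot [11.91 -0.    0.06]  shift cm after rot [  3.08 -53.23 -52.03] now [  3.13 -41.33 -61.9 ]
[[-0.     0.346 -0.938]
 [ 0.001 -0.938 -0.346]
 [-1.    -0.001 -0.   ]]
```

Emit:
servo_tool:
  rows:
    - {"xyz": [0,0,0],"rotation": [5.95,0,0]}
    - {"xyz": [0,0,0],"rotation": [5.95,0,0]}
    - {"xyz": [0,-2.5,-2.5],"rotation": [0,0,0]}
    - {"xyz": [0,-3.5,-3.4],"rotation": [0,0,0]}
    - {"xyz": [0,-3.5,-3.4],"rotation": [0,0,0]}
    - {"xyz": [0,-3.5,-3.4],"rotation": [0,0,0]}
    - {"xyz": [0,-3.5,-3.4],"rotation": [0,0,0]}
    - {"xyz": [0,-3.5,-3.4],"rotation": [0,0,0]}
    - {"xyz": [0,-3.5,-3.4],"rotation": [0,0,0]}
    - {"xyz": [0,-3.5,-3.4],"rotation": [0,0,0]}
    - {"xyz": [0,-3.5,-3.4],"rotation": [0,0,0]}
    - {"xyz": [0,-3.5,-3.4],"rotation": [0,0,0]}
    - {"xyz": [0,-3.5,-3.4],"rotation": [0,0,0]}
    - {"xyz": [0,-3.5,-3.4],"rotation": [0,0,0]}
    - {"xyz": [0,-3.5,-3.4],"rotation": [0,0,0]}
    - {"xyz": [0,-3.5,-3.4],"rotation": [0,0,0]}
    - {"xyz": [0,-3.5,-3.4],"rotation": [0,0,0]}
    - {"xyz": [0,-1.7,-1.9],"rotation": [0,0,0]}
    - {"xyz": [0,0,0],"rotation": [0,0,0]}
    - {"xyz": [0,0,0],"rotation": [0,0,0]}
  grip: 1

```text
t: 2.7
tcp_pos: [0.6356, 0.0614, 0.2309]
tool_rot: [21.4, 89.9, -150.3]
wrist_force: [-0.1, 0.0, -0.4]
gripper_width: 0.0853
```

```bash
python3 - <<'E'
from h import *
need([.6366,.0625,.053],-1)
for n in("top","side"):
    c=eyes.read_camera(n); cv2.imwrite(f"pics/{n}1.png",c["color"])
a=cv2.imread("pics/side1.png"); crop(a,220,110,180,140,4,"s1c.png")
E
```

```text
t 2.7 p [0.6356 0.0614 0.2309] w 0.0853 F [-0.1  0.  -0.4]
 rot [ 0.01  0.09 -0.03]  shift cm after rot [17.79 -0.1  -0.12] now [17.79 -0.11 -0.15]
```

View pics/s1c.png

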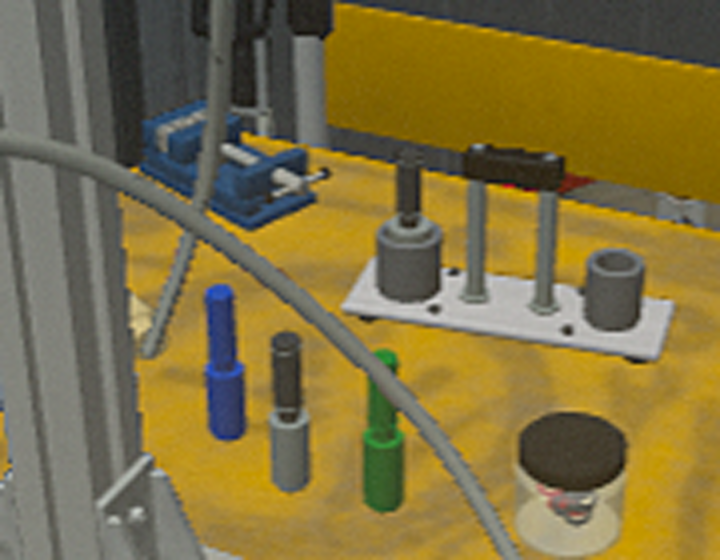

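View pics/side1.png

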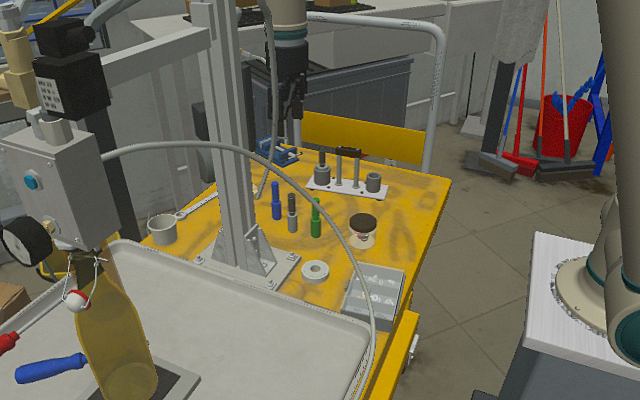

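View pics/top1.png

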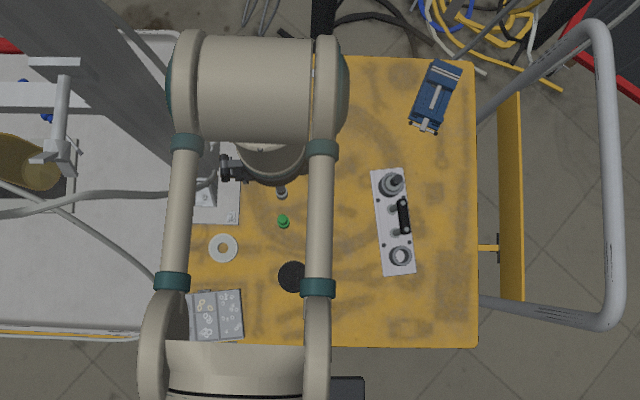

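The gripper is at side (290,95), above the gauge, and the path down is clear. Descending.

Emit:
servo_tool:
  rows:
    - {"xyz": [2,-0.1,-0.12],"rotation": [0,0.09,0]}
    - {"xyz": [3,0,0],"rotation": [0,0,0]}
    - {"xyz": [3,0,0],"rotation": [0,0,0]}
    - {"xyz": [3,0,0],"rotation": [0,0,0]}
    - {"xyz": [3,0,0],"rotation": [0,0,0]}
    - {"xyz": [2.3,0,0],"rotation": [0,0,0]}
    - {"xyz": [1.5,0,0],"rotation": [0,0,0]}
    - {"xyz": [0,0,0],"rotation": [0,0,0]}
    - {"xyz": [0,0,0],"rotation": [0,0,0]}

```text
t: 3.92
tcp_pos: [0.6383, 0.0629, 0.0544]
tool_rot: [173.2, 89.8, 1.5]
wrist_force: [-0.3, -0.1, -0.8]
gripper_width: 0.0856
```

```bash
python3 - <<'E'
from h import *
need([.6366,.0625,.053],-1)
c=eyes.read_camera("side"); crop(c["color"],220,110,180,140,4,"s2c.png")
E
```

```text
t 3.92 p [0.6383 0.0629 0.0544] w 0.0856 F [-0.3 -0.1 -0.8]
 rot [-0.01 -0.2  -0.02]  shift cm after rot [0.14 0.01 0.18] now [0.14 0.01 0.18]
```

View pics/s2c.png

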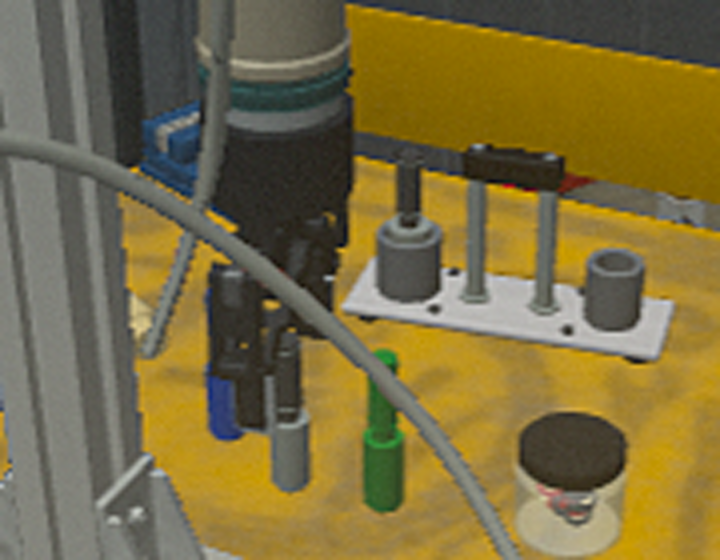

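Emit:
servo_tool:
  rows:
    - {"xyz": [0.1,0,0.18],"rotation": [0,-0.15,0]}
    - {"xyz": [0,0,0],"rotation": [0,0,0]}

```text
t: 4.22
tcp_pos: [0.6359, 0.0629, 0.0528]
tool_rot: [24.0, 90.0, -147.7]
wrist_force: [-0.6, 0.0, -1.1]
gripper_width: 0.0852
```

Emit:
servo_tool:
  rows:
    - {"xyz": [0,0,0],"rotation": [0,0,0]}
    - {"xyz": [0,0,0],"rotation": [0,0,0]}
    - {"xyz": [0,0,0],"rotation": [0,0,0]}
    - {"xyz": [0,0,0],"rotation": [0,0,0]}
    - {"xyz": [0,0,0],"rotation": [0,0,0]}
    - {"xyz": [0,0,0],"rotation": [0,0,0]}
    - {"xyz": [0,0,0],"rotation": [0,0,0]}
    - {"xyz": [0,0,0],"rotation": [0,0,0]}
  grip: -1

```text
t: 5.22
tcp_pos: [0.6359, 0.063, 0.0524]
tool_rot: [1.0, 89.9, -170.7]
wrist_force: [-0.0, -0.7, 1.1]
gripper_width: 0.0145
```

```bash
python3 - <<'E'
from h import *
need([.6366,.0625,.053],-1)
c=eyes.read_camera("side"); crop(c["color"],220,110,180,140,4,"s3c.png")
E
```

```text
t 5.22 p [0.6359 0.063  0.0524] w 0.0145 F [-0.  -0.7  1.1]
 rot [ 0.01  0.05 -0.  ]  shift cm after rot [-0.06  0.06 -0.07] now [-0.06  0.06 -0.07]
```

View pics/s3c.png

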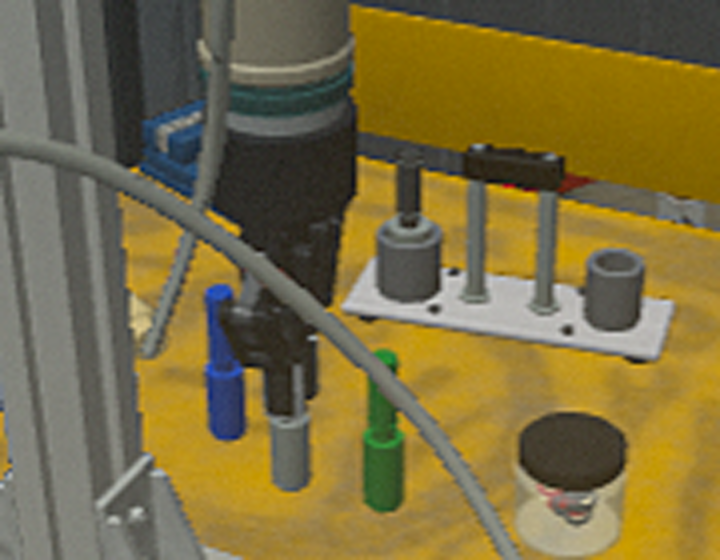

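The gauge is held, with its plug visible below the fingers at crop (290,450). Lifting 15 cm and carrying it over the empty sleeve.

Emit:
servo_tool:
  rows:
    - {"xyz": [-1,0,0],"rotation": [0,0,0]}
    - {"xyz": [-3,0,0],"rotation": [0,0,0]}
    - {"xyz": [-4,0,0],"rotation": [0,0,0]}
    - {"xyz": [-4,0,0],"rotation": [0,0,0]}
    - {"xyz": [-3,0.5,0.4],"rotation": [0,0,0]}
    - {"xyz": [0,1.6,1.1],"rotation": [0,0,0]}
    - {"xyz": [0,2.7,1.9],"rotation": [0,0,0]}
    - {"xyz": [0,2.7,1.9],"rotation": [0,0,0]}
    - {"xyz": [0,2.7,1.9],"rotation": [0,0,0]}
    - {"xyz": [0,2.7,1.9],"rotation": [0,0,0]}
    - {"xyz": [0,2.7,1.9],"rotation": [0,0,0]}
    - {"xyz": [0,2.0,1.4],"rotation": [0,0,0]}
    - {"xyz": [0,1.5,1.0],"rotation": [0,0,0]}
    - {"xyz": [0,0.8,0.5],"rotation": [0,0,0]}
    - {"xyz": [0,0,0],"rotation": [0,0,0]}
    - {"xyz": [0,0,0],"rotation": [0,0,0]}
    - {"xyz": [0,0,0],"rotation": [0,0,0]}

```text
t: 7.4
tcp_pos: [0.5275, -0.1534, 0.2024]
tool_rot: [-8.9, 89.9, 179.5]
wrist_force: [-0.6, -0.2, -1.9]
gripper_width: 0.0143
```

```bash
python3 - <<'E'
from h import *
need([.5271,-.1545,.203],-1)
for n in("top","side"):
    c=eyes.read_camera(n); cv2.imwrite(f"pics/{n}4.png",c["color"])
    if n=="side": crop(c["color"],300,60,120,140,4,"s4c.png")
E
```

```text
t 7.4 p [ 0.5275 -0.1534  0.2024] w 0.0143 F [-0.6 -0.2 -1.9]
 rot [0.07 0.05 0.01]  shift cm after rot [-0.06  0.1   0.05] now [-0.06  0.1   0.05]
```

View pics/s4c.png

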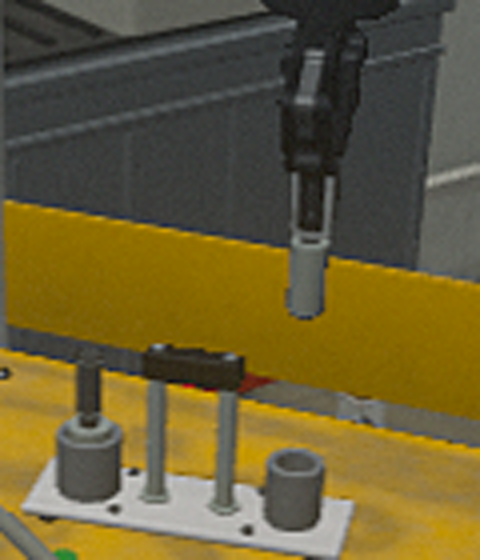

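View pics/top4.png

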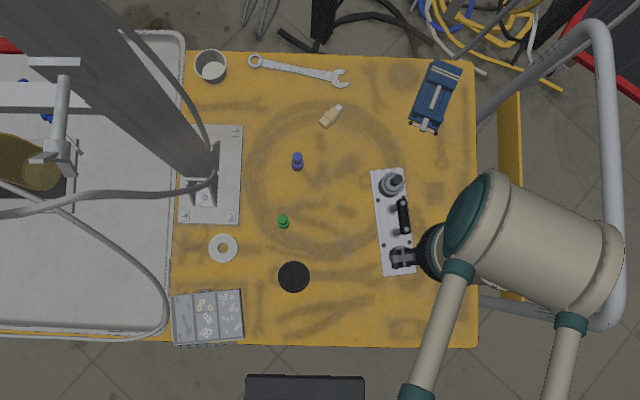

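The gauge hangs upright above the sleeve (crop: foot (306,312), mouth (297,465)). I'll lower it to about 12 mm above the mouth and compare the two in the side view.

Emit:
servo_tool:
  rows:
    - {"xyz": [1.5,0.06,0.05],"rotation": [0.07,0.05,0]}
    - {"xyz": [2.4,0,0],"rotation": [0,0,0]}
    - {"xyz": [2.4,0,0],"rotation": [0,0,0]}
    - {"xyz": [1.5,0,0],"rotation": [0,0,0]}
    - {"xyz": [0.6,0,0],"rotation": [0,0,0]}
    - {"xyz": [0,0,0],"rotation": [0,0,0]}
    - {"xyz": [0,0,0],"rotation": [0,0,0]}

```text
t: 8.38
tcp_pos: [0.5274, -0.155, 0.1192]
tool_rot: [142.0, 89.9, -29.8]
wrist_force: [-0.6, 0.0, -1.9]
gripper_width: 0.0148
```

```bash
python3 - <<'E'
from h import *
need([.527,-.154,.118],-1)
for n,b in(("top",(370,230,60,50)),("side",(330,120,70,80))):
    c=eyes.read_camera(n); cv2.imwrite(f"pics/{n}5.png",c["color"])
    crop(c["color"],*b,8 if n=="side" else 10,f"{n}5c.png")
E
```

```text
t 8.38 p [ 0.5274 -0.155   0.1192] w 0.0148 F [-0.6  0.  -1.9]
 rot [-0.05 -0.07 -0.06]  shift cm after rot [ 0.12 -0.11  0.02] now [ 0.12 -0.11  0.02]
```

View pics/side5c.png

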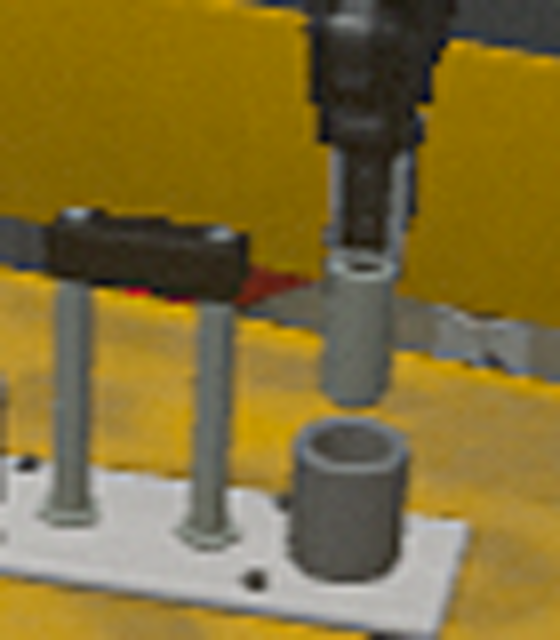

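View pics/top5c.png

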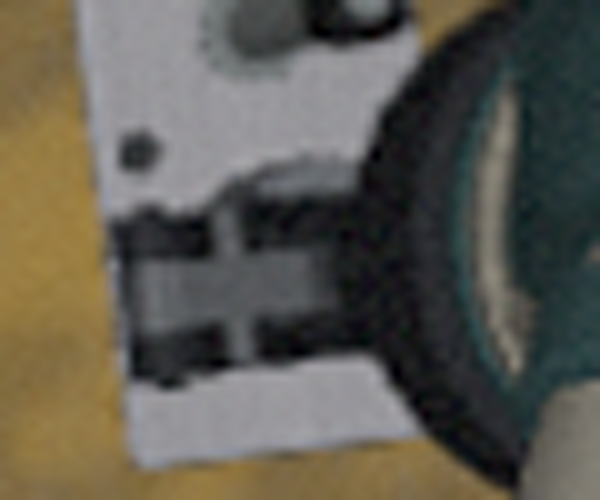

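```bash
python3 - <<'E'
from h import *
c=eyes.read_camera("side")
S=lambda p:((p[0]+.5)/8-.5+330,(p[1]+.5)/8-.5+120)
G=Rgoal(-1)
m=onz(c,S((351.5,446.5)),.052)
print("mouth",m)
for fp in((354,389),(354,392)):
  for zf in(.064,.066,.068):
    f=onz(c,S(fp),zf); print(fp,zf,np.round(f,4),"shift cm yz",np.round(100*G.T@(m-f),2)[1:])
# neck/plug top centre at foot+45
for zf in (.064,.066): print(onz(c,S((362.5,266)),zf+.045))
# expected pixels given tcp pose vs mouth
s,p,R=state()
q=proj(c,[p[0],p[1],.066])-proj(c,[.5271,-.1545,.052]);print("pred foot-mouth px*8",q*8,"seen",[2.5,-56])
E
```

```text
mouth [ 0.52633583 -0.15092904  0.052     ]
(354, 389) 0.064 [ 0.5308 -0.1642  0.064 ] shift cm yz [-1.38  0.25]
(354, 389) 0.066 [ 0.5298 -0.1608  0.066 ] shift cm yz [-1.02  0.2 ]
(354, 389) 0.068 [ 0.5287 -0.1573  0.068 ] shift cm yz [-0.67  0.15]
(354, 392) 0.064 [ 0.5302 -0.1624  0.064 ] shift cm yz [-1.19  0.22]
(354, 392) 0.066 [ 0.5292 -0.159   0.066 ] shift cm yz [-0.84  0.17]
(354, 392) 0.068 [ 0.5282 -0.1556  0.068 ] shift cm yz [-0.49  0.11]
[ 0.52907244 -0.15823732  0.109     ]
[ 0.52795602 -0.15451611  0.111     ]
pred foot-mouth px*8 [  2.98601579 -41.12594798] seen [2.5, -56]
```

```bash
python3 - <<'E'
from h import *
c=eyes.read_camera("side")
s,p,R=state()
W=lambda q:np.round((proj(c,q)-[330,120]+.5)*8-.5,1)
for z in(.0668,.1118,.1178): print("gauge",z,W([p[0],p[1],z]))
print("mouth",W([.5271,-.1545,.052]),"mouth floor lvl",W([.5271,-.1545,.012]))
im=c["color"]; big=cv2.resize(im[150:185,358:390],None,fx=16,fy=16,interpolation=cv2.INTER_NEAREST);cv2.imwrite("pics/n6.png",big)
E
```

```text
gauge 0.0668 [356.3 397.2]
gauge 0.1118 [365.8 263.6]
gauge 0.1178 [367.1 245.3]
mouth [352.9 440.5] mouth floor lvl [344.8 552.9]
```

View pics/n6.png

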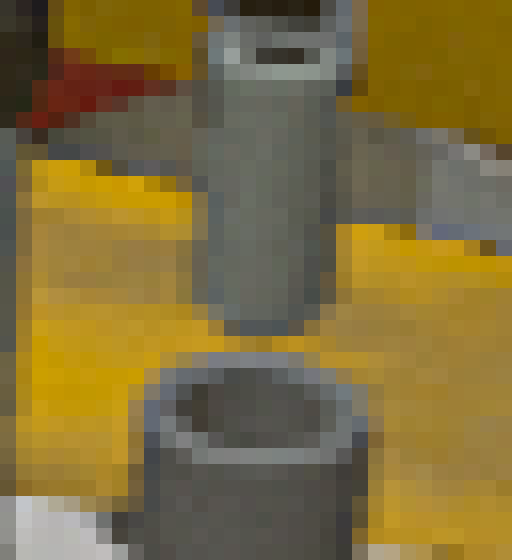

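Emit:
servo_tool:
  rows:
    - {"xyz": [0.6,-0.12,-0.03],"rotation": [0,0,0]}
    - {"xyz": [0.5,0,0],"rotation": [0,0,0]}
    - {"xyz": [0.3,0,0],"rotation": [0,0,0]}
    - {"xyz": [0.2,0,0],"rotation": [0,0,0]}
    - {"xyz": [0.2,0,0],"rotation": [0,0,0]}
    - {"xyz": [0,0,0],"rotation": [0,0,0]}

```text
t: 9.32
tcp_pos: [0.5268, -0.1535, 0.1003]
tool_rot: [-3.7, 90.0, -175.4]
wrist_force: [-0.1, 0.6, -0.6]
gripper_width: 0.0144
```

No contact force with the foot about 4 mm below the mouth plane. I'll look at it once, then go on.

Emit:
servo_tool:
  rows:
    - {"xyz": [0.3,0,0],"rotation": [0,0,0]}
    - {"xyz": [0.3,0,0],"rotation": [0,0,0]}
    - {"xyz": [0,0,0],"rotation": [0,0,0]}

```text
t: 9.7
tcp_pos: [0.5266, -0.1534, 0.0941]
tool_rot: [-20.3, 90.0, 167.9]
wrist_force: [0.9, 0.2, -0.3]
gripper_width: 0.0144
```

```bash
python3 - <<'E'
from h import *
need([.527,-.154,.0645],-1)
c=eyes.read_camera("side"); cv2.imwrite("pics/side7.png",c["color"]); crop(c["color"],330,120,70,80,7,"side7c.png")
E
```

```text
t 9.7 p [ 0.5266 -0.1534  0.0941] w 0.0144 F [ 0.9  0.2 -0.3]
 rot [-0.06  0.04  0.02]  shift cm after rot [ 2.96  0.06 -0.03] now [ 2.96  0.06 -0.03]
```

View pics/side7c.png

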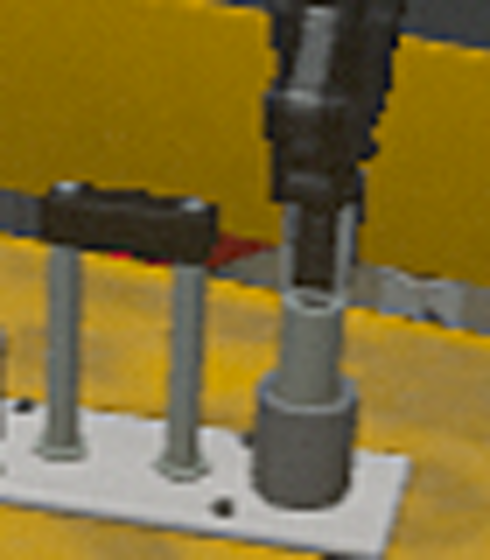

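The plug is inside the sleeve (crop (310,385)) with negligible force. Continuing down.

Emit:
servo_tool:
  rows:
    - {"xyz": [0.4,0,0],"rotation": [0,0,0]}
    - {"xyz": [0.4,0,0],"rotation": [0,0,0]}
    - {"xyz": [0.4,0,0],"rotation": [0,0,0]}
    - {"xyz": [0.4,0,0],"rotation": [0,0,0]}
    - {"xyz": [0.4,0,0],"rotation": [0,0,0]}
    - {"xyz": [0.3,0,0],"rotation": [0,0,0]}
    - {"xyz": [0.2,0,0],"rotation": [0,0,0]}
    - {"xyz": [0,0,0],"rotation": [0,0,0]}

```text
t: 10.75
tcp_pos: [0.5268, -0.1535, 0.0693]
tool_rot: [-3.1, 90.0, -174.8]
wrist_force: [0.7, -0.4, -0.5]
gripper_width: 0.0142
```

Emit:
servo_tool:
  rows:
    - {"xyz": [0.2,0,0],"rotation": [0,0,0]}
    - {"xyz": [0.15,0,0],"rotation": [0,0,0]}
    - {"xyz": [0.1,0,0],"rotation": [0,0,0]}
    - {"xyz": [0,0,0],"rotation": [0,0,0]}

```text
t: 11.25
tcp_pos: [0.5268, -0.1535, 0.0649]
tool_rot: [4.2, 90.0, -167.6]
wrist_force: [-1.2, -0.1, -1.5]
gripper_width: 0.0143
```

Emit:
servo_tool:
  rows:
    - {"xyz": [0.05,0,0],"rotation": [0,0,0]}
    - {"xyz": [0,0,0],"rotation": [0,0,0]}

```text
t: 11.5
tcp_pos: [0.5269, -0.1535, 0.0644]
tool_rot: [33.1, 90.0, -138.7]
wrist_force: [-0.3, 0.1, -1.1]
gripper_width: 0.0144
```

Emit:
servo_tool:
  rows:
    - {"xyz": [0.05,0,0],"rotation": [0,0,0]}
    - {"xyz": [0,0,0],"rotation": [0,0,0]}

```text
t: 11.75
tcp_pos: [0.527, -0.1535, 0.0643]
tool_rot: [130.2, 90.0, -41.5]
wrist_force: [-0.2, 0.0, 2.6]
gripper_width: 0.0146
```

The force has risen to 2.6 N, so the foot has touched the floor. Releasing.

Emit:
servo_tool:
  rows:
    - {"xyz": [0,0,0],"rotation": [0,0,0]}
    - {"xyz": [0,0,0],"rotation": [0,0,0]}
    - {"xyz": [0,0,0],"rotation": [0,0,0]}
    - {"xyz": [0,0,0],"rotation": [0,0,0]}
    - {"xyz": [0,0,0],"rotation": [0,0,0]}
    - {"xyz": [0,0,0],"rotation": [0,0,0]}
  grip: 1

```text
t: 12.5
tcp_pos: [0.5269, -0.1535, 0.0639]
tool_rot: [31.6, 90.0, -140.2]
wrist_force: [0.0, 0.0, 0.5]
gripper_width: 0.0853
```

Emit:
servo_tool:
  rows:
    - {"xyz": [-2,0,0],"rotation": [0,0,0]}
    - {"xyz": [-3,0,0],"rotation": [0,0,0]}
    - {"xyz": [-3,0,0],"rotation": [0,0,0]}
    - {"xyz": [-4,0,0],"rotation": [0,0,0]}
    - {"xyz": [-2,0,0],"rotation": [0,0,0]}
    - {"xyz": [0,0,0],"rotation": [0,0,0]}

```text
t: 13.25
tcp_pos: [0.5279, -0.1539, 0.2056]
tool_rot: [146.1, 89.8, -25.6]
wrist_force: [0.5, 0.1, -0.1]
gripper_width: 0.0855
```

```bash
python3 - <<'E'
from h import *
need([.5955,-.145,.2],-1)
for n,b,k in(("top",(350,160,80,120),5),("side",(290,130,110,80),6)):
    c=eyes.read_camera(n); cv2.imwrite(f"pics/{n}8.png",c["color"]); crop(c["color"],*b,k,f"{n}8c.png")
E
```

```text
t 13.25 p [ 0.5279 -0.1539  0.2056] w 0.0855 F [ 0.5  0.1 -0.1]
 rot [-0.05 -0.19 -0.13]  shift cm after rot [ 0.56  0.09 -6.82] now [ 0.58  0.09 -6.82]
```

View pics/side8c.png

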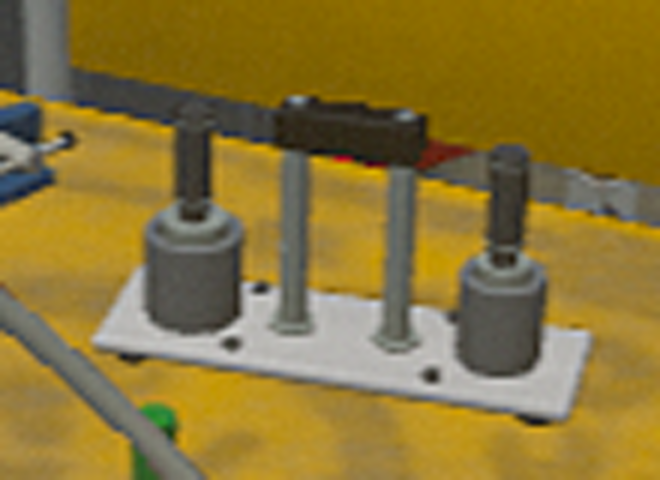

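View pics/top8c.png

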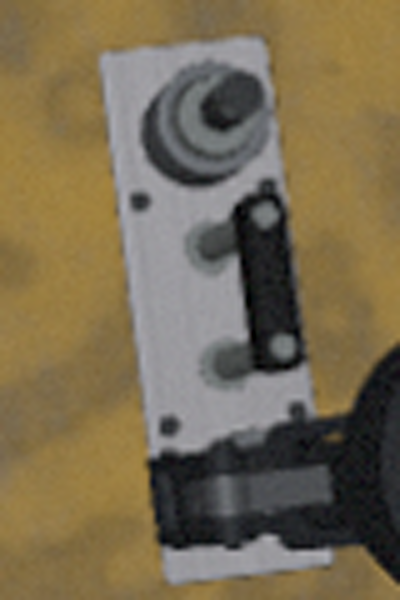

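The slim gauge sits fully home: about 5 mm of plug stands above the sleeve at side crop (503,265), as on the wide gauge. The caddy hasn't moved. Next I'll go over the handle, about 4 mm toward the heavier end, and descend.

Emit:
servo_tool:
  rows:
    - {"xyz": [0.5,0.03,-0.8],"rotation": [0,-0.15,-0.1]}
    - {"xyz": [0,0,-2],"rotation": [0,0,0]}
    - {"xyz": [0,0,-2],"rotation": [0,0,0]}
    - {"xyz": [0,0,-1.5],"rotation": [0,0,0]}
    - {"xyz": [0,0,-0.5],"rotation": [0,0,0]}
    - {"xyz": [0,0,0],"rotation": [0,0,0]}
    - {"xyz": [0,0,0],"rotation": [0,0,0]}

```text
t: 14.22
tcp_pos: [0.5936, -0.1441, 0.1987]
tool_rot: [-27.8, 89.8, 160.5]
wrist_force: [-0.1, 0.3, 0.4]
gripper_width: 0.0853
```

```bash
python3 - <<'E'
from h import *
need([.5956,-.1445,.087],-1)
for n,b,k in(("top",(350,160,80,120),5),("side",(290,50,110,150),4)):
    c=eyes.read_camera(n); cv2.imwrite(f"pics/{n}9.png",c["color"]); crop(c["color"],*b,k,f"{n}9c.png")
E
```

```text
t 14.22 p [ 0.5936 -0.1441  0.1987] w 0.0853 F [-0.1  0.3  0.4]
 rot [-0.07  0.2   0.1 ]  shift cm after rot [11.17  0.07 -0.19] now [11.17  0.09 -0.23]
```

View pics/side9c.png

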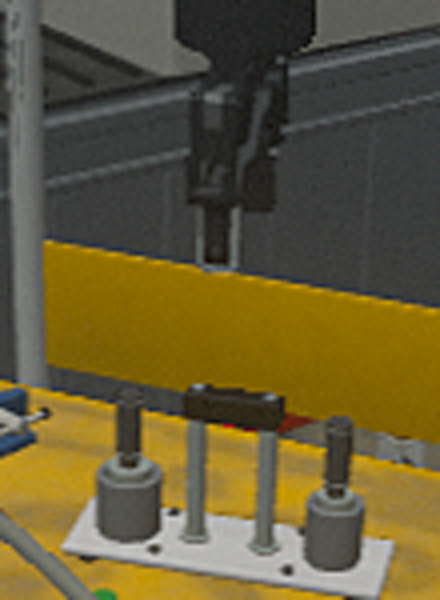

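View pics/top9c.png

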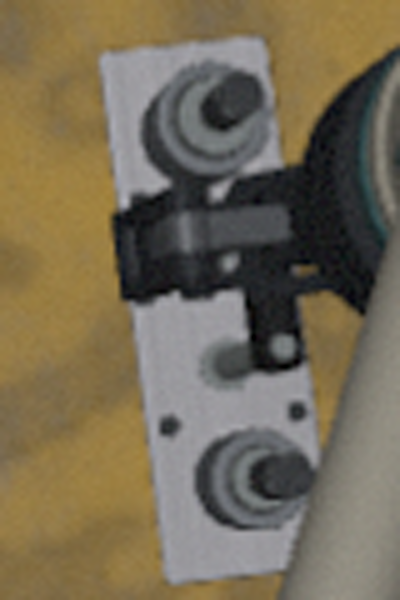

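Emit:
servo_tool:
  rows:
    - {"xyz": [1.5,0.05,-0.2],"rotation": [0,0.1,0.05]}
    - {"xyz": [2.5,0,0],"rotation": [0,0,0]}
    - {"xyz": [2.5,0,0],"rotation": [0,0,0]}
    - {"xyz": [2,0,0],"rotation": [0,0,0]}
    - {"xyz": [1.5,0,0],"rotation": [0,0,0]}
    - {"xyz": [1.1,0,0],"rotation": [0,0,0]}
    - {"xyz": [0,0,0],"rotation": [0,0,0]}
    - {"xyz": [0,0,0],"rotation": [0,0,0]}

```text
t: 15.32
tcp_pos: [0.5967, -0.1444, 0.0884]
tool_rot: [-147.3, 90.0, 41.0]
wrist_force: [-0.2, 0.3, -0.7]
gripper_width: 0.0853
```

Emit:
servo_tool:
  rows:
    - {"xyz": [0,0,0],"rotation": [0,0,0]}
    - {"xyz": [0,0,0],"rotation": [0,0,0]}
    - {"xyz": [0,0,0],"rotation": [0,0,0]}
    - {"xyz": [0,0,0],"rotation": [0,0,0]}
  grip: -0.4

```text
t: 15.82
tcp_pos: [0.5962, -0.1442, 0.0879]
tool_rot: [-37.7, 89.9, 150.6]
wrist_force: [-0.2, -0.4, 0.1]
gripper_width: 0.0259
```

```bash
python3 - <<'E'
from h import *
need([.5956,-.1445,.087],-1)
c=eyes.read_camera("side"); cv2.imwrite("pics/side10.png",c["color"]); crop(c["color"],290,100,110,100,6,"side10c.png")
c=eyes.read_camera("top"); cv2.imwrite("pics/top10.png",c["color"]); crop(c["color"],350,160,80,120,5,"top10c.png")
E
```

```text
t 15.82 p [ 0.5962 -0.1442  0.0879] w 0.0259 F [-0.2 -0.4  0.1]
 rot [-0.06  0.05  0.04]  shift cm after rot [0.09 0.02 0.06] now [0.09 0.02 0.06]
```

View pics/side10c.png

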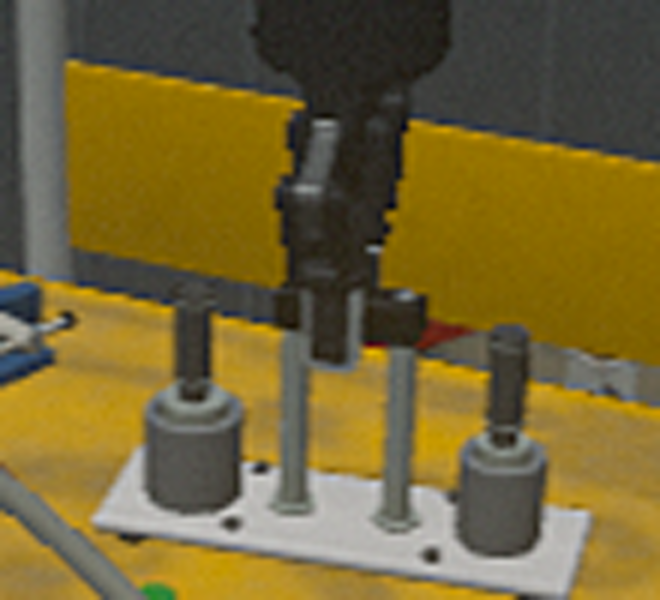

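View pics/top10c.png

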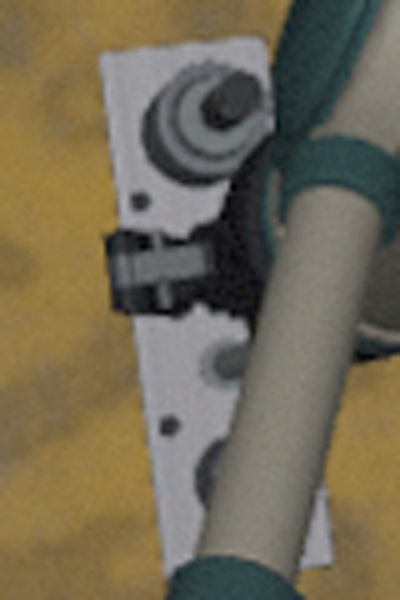

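The fingers straddle the bar at an opening of 26 mm with no contact force. I'll close in steps and watch the sideways force.

Emit:
servo_tool:
  rows:
    - {"xyz": [0.05,0,0],"rotation": [0,0,0]}
    - {"xyz": [0,0,0],"rotation": [0,0,0]}
  grip: -0.5

```text
t: 16.18
tcp_pos: [0.5961, -0.1442, 0.0872]
tool_rot: [-35.1, 89.9, 153.2]
wrist_force: [-0.5, 1.0, 1.1]
gripper_width: 0.0217
```

Emit:
servo_tool:
  rows:
    - {"xyz": [0,0,0],"rotation": [0,0,0]}
    - {"xyz": [0,0,0],"rotation": [0,0,0]}
  grip: -0.55

```text
t: 16.42
tcp_pos: [0.5961, -0.1442, 0.0872]
tool_rot: [-37.2, 89.9, 151.0]
wrist_force: [0.6, 0.2, -0.1]
gripper_width: 0.0187
```

Emit:
servo_tool:
  rows:
    - {"xyz": [0,0,0],"rotation": [0,0,0]}
    - {"xyz": [0,0,0],"rotation": [0,0,0]}
  grip: -0.59

```text
t: 16.68
tcp_pos: [0.5961, -0.1442, 0.0873]
tool_rot: [-36.8, 89.9, 151.5]
wrist_force: [0.3, -0.3, -0.1]
gripper_width: 0.0174
```

Emit:
servo_tool:
  rows:
    - {"xyz": [0,0,0],"rotation": [0,0,0]}
    - {"xyz": [0,0,0],"rotation": [0,0,0]}
    - {"xyz": [0,0,0],"rotation": [0,0,0]}
    - {"xyz": [0,0,0],"rotation": [0,0,0]}
    - {"xyz": [0,0,0],"rotation": [0,0,0]}
    - {"xyz": [0,0,0],"rotation": [0,0,0]}
  grip: -1

```text
t: 17.42
tcp_pos: [0.5961, -0.144, 0.0874]
tool_rot: [-49.9, 89.9, 138.4]
wrist_force: [-0.4, 1.7, 2.5]
gripper_width: 0.015
```

Emit:
servo_tool:
  rows:
    - {"xyz": [-0.3,0,0],"rotation": [0,0,0]}
    - {"xyz": [-0.4,0,0],"rotation": [0,0,0]}
    - {"xyz": [-0.5,0,0],"rotation": [0,0,0]}
    - {"xyz": [-0.5,0,0],"rotation": [0,0,0]}
    - {"xyz": [-0.3,0,0],"rotation": [0,0,0]}
    - {"xyz": [0,0,0],"rotation": [0,0,0]}
    - {"xyz": [0,0,0],"rotation": [0,0,0]}

```text
t: 18.3
tcp_pos: [0.596, -0.1441, 0.1072]
tool_rot: [-35.7, 89.9, 152.6]
wrist_force: [-0.5, -0.0, -5.7]
gripper_width: 0.015
```

```bash
python3 - <<'E'
from h import *
need([.5956,-.1445,.207],-1);print(state()[0]["moment"])
c=eyes.read_camera("side"); cv2.imwrite("pics/side11.png",c["color"]); crop(c["color"],290,100,110,100,6,"side11c.png")
E
```

```text
t 18.3 p [ 0.596  -0.1441  0.1072] w 0.015 F [-0.5 -0.  -5.7]
 rot [-0.05  0.07  0.05]  shift cm after rot [-9.98  0.03  0.05] now [-9.98  0.02  0.06]
[0.01396469 0.00570031 0.06447261]
```

View pics/side11c.png

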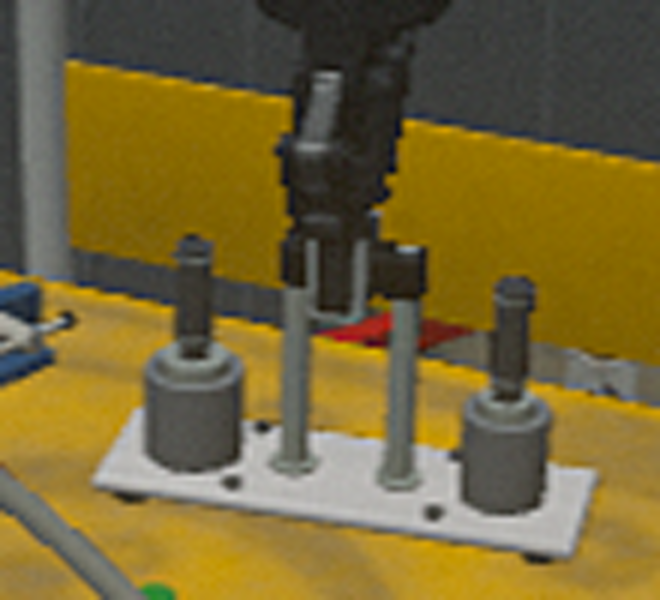

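The caddy is off the table, level, and weighs about 6 N as expected. Lifting the remaining 10 cm smoothly.

Emit:
servo_tool:
  rows:
    - {"xyz": [-0.3,0,0],"rotation": [0,0,0]}
    - {"xyz": [-0.6,0,0],"rotation": [0,0,0]}
    - {"xyz": [-0.8,0,0],"rotation": [0,0,0]}
    - {"xyz": [-1,0,0],"rotation": [0,0,0]}
    - {"xyz": [-1,0,0],"rotation": [0,0,0]}
    - {"xyz": [-1,0,0],"rotation": [0,0,0]}
    - {"xyz": [-1,0,0],"rotation": [0,0,0]}
    - {"xyz": [-1,0,0],"rotation": [0,0,0]}
    - {"xyz": [-1,0,0],"rotation": [0,0,0]}
    - {"xyz": [-0.8,0,0],"rotation": [0,0,0]}
    - {"xyz": [-0.7,0,0],"rotation": [0,0,0]}
    - {"xyz": [-0.5,0,0],"rotation": [0,0,0]}
    - {"xyz": [-0.3,0,0],"rotation": [0,0,0]}
    - {"xyz": [0,0,0],"rotation": [0,0,0]}
    - {"xyz": [0,0,0],"rotation": [0,0,0]}
    - {"xyz": [0,0,0],"rotation": [0,0,0]}
    - {"xyz": [0,0,0],"rotation": [0,0,0]}

```text
t: 20.48
tcp_pos: [0.5962, -0.1442, 0.2071]
tool_rot: [-35.0, 89.9, 153.3]
wrist_force: [1.4, 0.0, -6.3]
gripper_width: 0.0155
```

```bash
python3 - <<'E'
from h import *
need([.5960,-.144,.2074],-1);print(np.round(state()[0]["dq"],2))
c=eyes.read_camera("side"); cv2.imwrite("pics/side12.png",c["color"]); crop(c["color"],290,60,120,130,4.5,"side12c.png")
c=eyes.read_camera("top"); cv2.imwrite("pics/top12.png",c["color"])
E
```

```text
t 20.48 p [ 0.5962 -0.1442  0.2071] w 0.0155 F [ 1.4  0.  -6.3]
 rot [-0.06  0.08  0.05]  shift cm after rot [-0.03 -0.03  0.01] now [-0.03 -0.03  0.01]
[ 0.12 -0.06 -0.13 -0.04  0.   -0.2 ]
```

View pics/side12c.png

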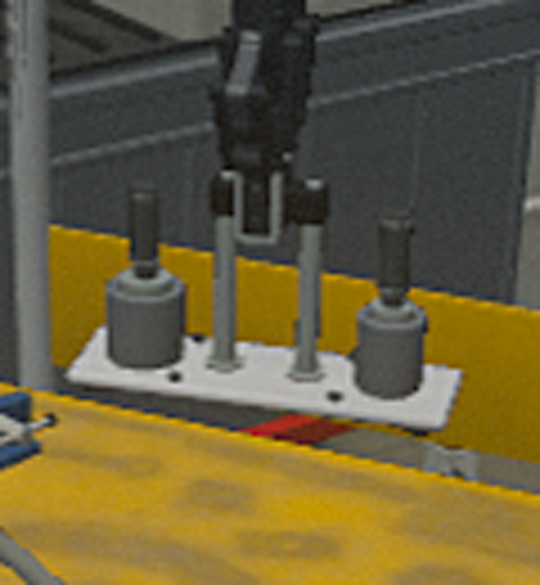

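View pics/top12.png

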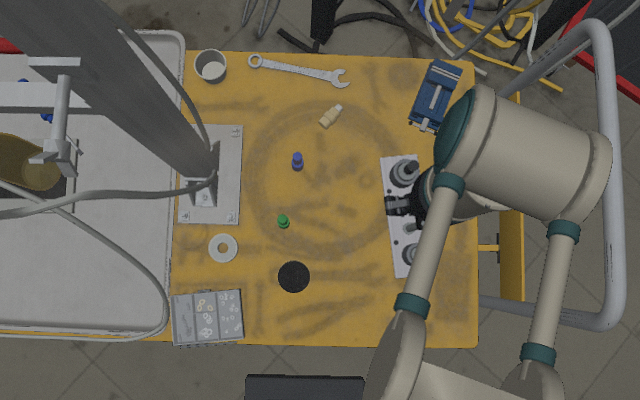

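Both gauges are in their sleeves, and the bystanders are at their first pixels: jar (293,277), tape (223,248), coupling (331,116). One levelness check, then I hand in.

```bash
python3 - <<'E'
from h import *
c=eyes.read_camera("side")
t=np.radians(8.3);ex=np.array([np.cos(t),np.sin(t),0]);o=np.array([.5916,-.1445,.1197])
W=lambda q:np.round((proj(c,q)-[290,60]+.5)*4.5-.5,1)
for a in(.065,-.065): print("gauge top pred",W(o+a*ex+[0,0,.107]),"seen",(145,189) if a>0 else (397,216))
print("handle ends top pred",W(o+.03*ex+[0,0,.116]),W(o-.03*ex+[0,0,.116]))
ey=np.array([-np.sin(t),np.cos(t),0])
for a in(.1,-.1): print("plate near corner pred",W(o+a*ex+.032*ey+[0,0,.011]),"seen",(67,377) if a>0 else (443,428))
for a in(.1,-.1): print("plate far corner pred",W(o+a*ex-.032*ey+[0,0,.011]),"seen",(103,330) if a>0 else (462,370))
s=state()[0];print(s["t"],s["tcp_pos"],s["wrist_force"],s["dq"])
E
```

```text
gauge top pred [144.8 184.3] seen (145, 189)
gauge top pred [399.1 210.9] seen (397, 216)
handle ends top pred [212.  174.2] [330.  186.3]
plate near corner pred [ 63.4 373.5] seen (67, 377)
plate near corner pred [444.9 422.6] seen (443, 428)
plate far corner pred [ 99.4 323.8] seen (103, 330)
plate far corner pred [463.6 368.3] seen (462, 370)
20.625 [ 0.5962202  -0.14425478  0.2072038 ] [-0.33200971 -0.45588104 -5.75071878] [ 0.10464762 -0.11056077  0.028887   -0.08017265  0.15277578  0.2850416 ]
```

```bash
python3 -c "
from cell import r
print(r.job_done())"
```

```text
the job is handed in; nothing more can be done
None
```

I put the slim gauge (dark grip, steel plug; not the blue or green look-alikes) all the way into the empty sleeve. Then I took the caddy by its bar handle and lifted it straight up about 12 cm. I handed in at about 20.6 s, still holding it.

**What the last checks showed:**
- **Gauge home:** the foot met the sleeve floor at the expected height, with a light 2.6 N contact. Both plugs stand about 5 mm above their sleeves in the picture.
- **Lift:** the tool rose from 0.087 m to 0.207 m. The wrist carried about 6 N, which matches the loaded caddy, and the joints were practically still.
- **Level:** gauge tops and plate corners lay about 1 px (at most 1.6 px) from where a level caddy would put them. The offset was mostly common to all points, so I see no clear tilt.
- **Bystanders:** the jar, tape and coupling stayed at the pixels where they started, and both look-alikes are still standing in place.

**Disagreements:** the side and top cameras differed by about 2 mm in y on the caddy, and I used a value between them. Just before insertion, my by-eye reading of the foot in the side view was about 1 px off the prediction. The gauge still went in without any notable force.

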